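Take the press plate off its guide pins for washing

ROBOT

A 6-joint arm with a two-finger parallel gripper is mounted at the origin on a cart in front of the work surface, level with it; the furniture and walls round the work are solid. World frame = base frame: x ahead of the robot, y to its left, z up, the work surface at z = 0. Lengths are in mm, angles in degrees, forces in N, time in s.
With the tool pointing down it reaches from about 350 to 850 mm from the base axis. Payload 8.1 kg.
Tool frame: the origin (TCP) lies midway between the tips of the shut fingers; the grasp point (between the pads) lies 19 mm behind it; y points along the fingers, x is the direction in which the jaws open and shut, and the axes are right-handed (so a half turn about y gives the same grasp; the last joint's range is limited). The gripper opens to 85 mm and grips with 20 to 120 N. Pads are 22 mm wide; open, the fingers measure 114 mm over their backs; the gripper's body (76 mm by 85 mm) begins 54 mm behind the grasp point. The pads swing forward as they close: fully open they stand 13 mm farther back than shut.
Start: joints at [-80.466, 7.471, 85.268, -0, 87.261, -4.893], TCP at [149.509, -581.079, 231.292] pointing down, gripper open.
Joint ranges: [-169.43, 169.43], [-51.17, 129.36], [1.28, 143.12], [-76.62, 256.62], [0, 156.53], [-152.29, 152.29]. Speed limits (degrees/s): [136.94, 136.94, 159.86, 180, 180, 180].

INTERFACE

Orientations are given as [roll, pitch, yaw] about the fixed x, y, z axes, in that order (R = Rz(yaw) Ry(pitch) Rx(roll)).
In Python, from bench import r gives the robot as it stands.
- The arm moves only by the tool move_arm, never from a script. Its arguments are lists of equal length, an entry for each row: "linear": the shift along the tool's x, y, z normalised to -1 to 1, where 1 is 300 mm, a list of three; "twist": the turn, a rotation vector about the tool's x, y, z normalised to -1 to 1, where 1 is pi/2 rad, a list of three; "hand": the opening, from -1 (shut) to 1 (fully open). A call has 1 to 12 rows; each row is the pose to reach, as a shift and turn from the pose measured when the call began, along the tool's axes at that moment; what a row does not reach only later rows make up. A row lasts 1/12 s, in which the tool goes at most 41.7 mm and 7.16 degrees, less where a joint would pass 70% of its speed; a pose out of reach is approached as far as the arm can. A call with a number of a shift or a turn outside -1 to 1 is refused whole. A call with a gripper value outside its range is refused whole. The fingers move at their own pace and stop on an object; "force" is the grip in N (left out, the last holds). Time passes only in rows, so rows that repeat a pose let the fingers close. It gives the time, the measured TCP pose, the force and the opening at its end, in the units of the state.
- r.sense(): the state, without advancing time (a new reading comes with each control period).
- r.snapshot(name): name is "scene" or "top" or "wrist"; returns a dict with "frame" (480x640x3 uint8, red, green, blue), "range_z" (480x640 float32, mm along the optical axis (not along the pixel's ray), 0 where there is no reading), "intrinsics" (3x3 intrinsics, pixels), "R" (3x3) and "t" (3): a world point X has camera coordinates R X + t; the wrist camera has in their place "hand_eye" (4x4, takes a point from camera to tool coordinates, whose origin is the TCP and whose axes are the tool frame's). Camera axes: x right, y down, z forward; pixel columns grow to the right and rows downward; lengths in mm; the calibration is good to about 2 mm. A picture is of the moment at which its call begins: read the wrist's pose just before it.
- r.hand_in(): hands the job in, once; it reports no verdict.
The state is a dict: "time": time; "joint_pos": joint angles; "qd": joint speeds; "joint_efforts": joint torques, N m; "tool_pos": TCP position; "tcp_rot": TCP orientation; "ft_force": force on the tool from outside, world axes, zero at the start; "wrist_torque": the same for the moment, N m; "finger_gap": finger opening in mm.
Only numpy, scipy, OpenCV 4.12 (cv2) and the standard library are available. Lean on these libraries where they do the work, as an engineer would, in place of code of your own. Each camera call takes 0.05 s, during which the arm holds its last target. There are 200 camera calls.

TASK

The food press is to be washed. Turn its catch fully aside, clear of the wooden press plate, then lift the plate straight up off its two tight guide pins, keeping it level so that it does not bind. Lay the plate down gently, handle up and flat, in the middle of the chopping board with its long side along the board's long side, let go, and leave the catch open and everything else where it stands.

Things in the scene. Friction and masses are not known exactly. Their poses are not given: they have to be found in the camera images.
- press_base: Press's fixed aluminium slab, top at z 18 mm, reaching x -75 to +59, y -125 to +125 mm. Origin: on the worktop, midway between the pins; x across, y along, z up. Two upright steel guide pins, 12 mm thick, at y -90 and +90 (x 0), tops at z 72. A platen between them, top at z 28, carries the plate. The catch's upright pivot: x -64, y +58 mm.
- catch (a joint): Angle (rad) of the dark flat catch arm about its pivot. 0: arm along the base's +x, over the plate, blocking its rise; grows counter-clockwise from above, toward the base's +y. Clear of the plate from 1.3; end stop 1.75. Needs about 1.1 N at the knob, stays where left. Arm 14 mm wide, 7 thick, top at z 49.5 mm, ending 50 mm from the pivot.
- catch_knob (a point): Centre of the top of the catch's upright round knob: 12 mm thick, 30 mm tall (z 49.5 to 79.5 mm), 38 mm from the pivot, on the catch arm. It can be pushed or pinched from above.
- press_plate: Loose wooden plate, 84 x 210 x 12 mm, 0.3 to 0.5 kg, balanced about its middle. Origin: centre of its underside; x across, y along, z up (handle side). Starts on the platen, underside at z 28 mm, axes as the base's, its 13.5 mm holes (y -90, +90) over the pins, which stand 32 mm above it; off the pins once its underside is above z 72. Lifted off-centre it tilts and binds.
- plate_grip (a point): Centre of the plate's handle bar, on the plate's middle, 43 mm above its underside. The bar is 16 mm wide (plate x), 76 mm long (plate y), 18 mm tall, on two 10 mm round posts at y -28 and +28 mm; 22 mm of air lie under it. Best gripped at its middle, from above, across its 16 mm width.
- board: The pale chopping board, 200 x 300 x 10 mm, lying fixed on the worktop. Origin: centre of its underside; x along the 200 mm side, y along the 300 mm side; its flat top is at z 10 mm.
- spice_jar: Round spice jar with a dark cap, 41 mm wide, 105 mm tall, loose, between press and board; not to be moved. Origin: centre of its underside.
- jam_jar: Round jam jar with a green lid, 62 mm wide, 86 mm tall, loose, near the back of the worktop; not to be moved. Origin: centre of its underside.
- mug: Two-tone pottery mug, 90 x 122 x 105 mm, loose, at the far left; not to be moved. Origin: centre of its underside.
- olive_pot: Small olive-green pot with a lid, 53 mm wide and tall, loose, at the near left; not to be moved. Origin: centre of its underside.
- spoon: Metal teaspoon, 130 x 27 x 11 mm, lying loose near the front edge, between press and board; not to be moved. Origin: its middle, underside.

How it is judged (in metres and radians):
On the way, in this order (a step that is already met when the one before it is completed fails the run):
1. the catch is turned clear while the plate still lies on the platen (value of joint catch above 1.3 rad and z of press_plate in the frame of press_base below 0.034 m), for 0.1 s.
2. the plate hangs level above the pins, free of them (z of press_plate in the frame of press_base above 0.073 m and horizontal distance between press_plate and press_base below 0.05 m and angle between press_plate's own z axis and vertical below 0.15 rad).
At the end, for the whole second after the job is handed in: The plate lies flat (within 0.05 rad), handle up, at rest on the chopping board's top, its centre within 40 mm (across) and 50 mm (along) of the board's centre, its long side within 0.25 rad of the board's long side; the catch is still open (above 1.3 rad) (x of press_plate in the frame of board between -0.04 and 0.04 m and y of press_plate in the frame of board between -0.05 and 0.05 m and z of press_plate in the frame of board between 0.006 and 0.015 m and angle between press_plate's own z axis and vertical below 0.05 rad and angle between the y axis of press_plate and the y axis of board, either way round below 0.25 rad and linear speed of press_plate below 0.02 m/s and value of joint catch above 1.3 rad); the robot touches nothing.
It fails at once if the plate is tilted by more than 0.10 rad while it is on the pins (z of press_plate in the frame of press_base below 0.072 m and horizontal distance between press_plate and press_base below 0.02 m and angle between press_plate's own z axis and vertical above 0.1 rad).
It fails at once if the plate comes down on the board faster than 0.5 m/s (dropped) (z of press_plate in the frame of board below 0.05 m and horizontal distance between press_plate and board below 0.15 m and linear speed of press_plate above 0.5 m/s).
It fails at once if the spice jar, jam jar, mug, olive pot or teaspoon is moved by more than 30 mm (distance of any of spice_jar, jam_jar, mug, olive_pot, spoon from where it was at the start of the episode above 0.03 m).
It fails at once if the spice jar, jam jar, mug or olive pot is tipped (angle between any of spice_jar, jam_jar, mug, olive_pot's own z axis and vertical above 0.4 rad).
It also fails if it takes over 64 s, if anything falls off the work surface, if the arm or the gripper's body presses on something with over 40 N, if the wrist force passes 120 N, or if a joint passes its speed limit or range.

## Working session

There is one attempt and no reset: what is moved stays moved. The work goes in short steps, Python scripts to look and compute and a tool call to move; the robot and the scene stay as the last step left them, time stands still between calls to the robot, and variables do not carry over. Pictures are saved under pics/ and viewed, on a budget of 10 in all, crops included, one or two more only if the job needs it, and the job is handed in when it is done.

Besides the shell and the picture viewer there is one more tool, called after ">>>" as a command line: name --argument value ..., lists and objects as JSON in quotes. move_arm: Moves the arm, as the interface text tells. Scaled input: -1 to 1 covers 300 mm each way for a shift and pi/2 rad each way for a turn. Its arguments: {"type":"object","properties":{"linear":{"type":"array","items":{"type":"array","items":{"type":"number","minimum":-1,"maximum":1}}},"twist":{"type":"array","items":{"type":"array","items":{"type":"number","minimum":-1,"maximum":1}}},"hand":{"type":"array","items":{"type":"number"}},"force":{"type":"number"}},"required":["linear","twist","hand"]}

```bash
mkdir -p pics
cat > h.py <<'E'
import numpy as np, cv2
from scipy.spatial.transform import Rotation as Ro
from bench import r
def save(s,n): cv2.imwrite('pics/'+n,s['frame'][:,:,::-1])
def pts(s):
    K=s['intrinsics'];z=s['range_z'];v,u=np.mgrid[:480,:640]
    P=np.stack([(u-K[0,2])*z/K[0,0],(v-K[1,2])*z/K[1,1],z],-1)
    return (P-s['t'])@s['R']   # world
def pose():
    s=r.sense(); return np.array(s['tool_pos']),Ro.from_euler('xyz',s['tcp_rot'],degrees=True)
def rel(target,rpy=None):
    p,R=pose(); d=R.inv().apply(np.array(target)-p)/300
    print('lin',d.round(4))
    if rpy is not None:
        w=(R.inv()*Ro.from_euler('xyz',rpy,degrees=True)).as_rotvec()/(np.pi/2); print('tw',w.round(4))
E
python3 - <<'E'
from h import *
for n in('top','scene'):
    s=r.snapshot(n);save(s,n+'0.png');np.savez(n+'0.npz',**s)
print(r.sense())
E
```

```text
{'time': 0.1, 'joint_pos': array([-8.04669449e+01,  7.51146460e+00,  8.53257763e+01, -1.46342368e-03,
        8.72617980e+01, -4.89175801e+00]), 'qd': array([-0.00495125, -0.09528091, -0.13709143,  0.01459915,  0.03174251,
       -0.06815691]), 'joint_efforts': array([ 1.07848027e-03, -5.70951676e+01, -5.01939940e+01, -2.89640293e-04,
        8.12864135e-03,  3.84457394e-06]), 'tool_pos': array([ 149.40528165, -580.56585086,  230.31598233]), 'tcp_rot': array([-89.9930109 ,   0.0988028 , -75.57510972]), 'ft_force': array([ 0.15169835,  1.45231821, -0.50616467]), 'wrist_torque': array([-0.00328129,  0.04104409,  0.00172055]), 'finger_gap': 85.78739175799134}
```

View pics/top0.png

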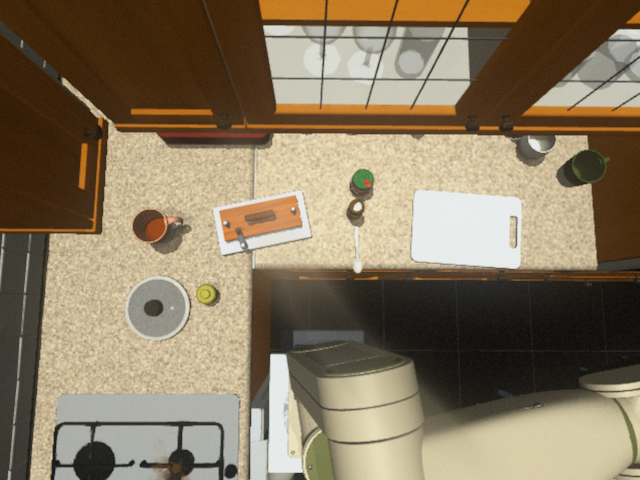

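View pics/scene0.png

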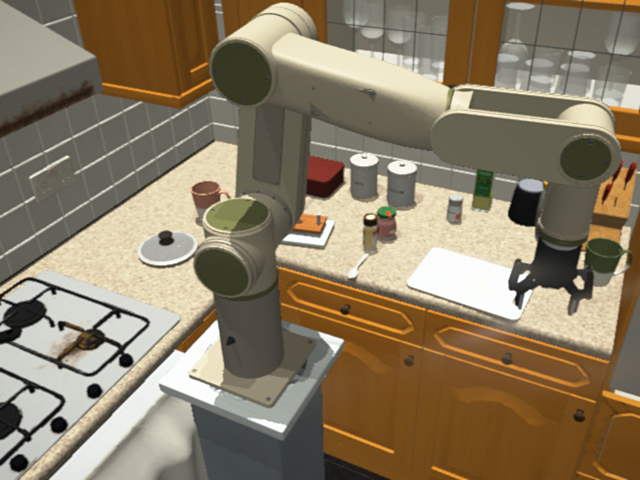

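The top view shows the press at about (262,222), with its catch near (242,238). The board is at (467,229), the spice jar at (355,208) and the spoon at (357,250). Next I'll enlarge the press and convert pixels to world positions.

Run:
```python
from h import *
s=dict(np.load('top0.npz'));W=pts(s)
im=s['frame'][:,:,::-1]
cv2.imwrite('pics/crop1.png',cv2.resize(im[180:262,200:322],None,fx=6.5,fy=6.5,interpolation=cv2.INTER_CUBIC))
for u,v in [(262,218),(285,215),(240,238),(467,229),(355,208),(362,180),(357,265),(150,228),(206,294),(227,223),(293,210)]: print((u,v),W[v,u].round(0))
X,Y,Z=W[...,0],W[...,1],W[...,2]
g=s['frame'].astype(int)
def rect(m,name):
    q=W[m][:,:2].astype(np.float32); c=cv2.minAreaRect(q); print(name,len(q),c,np.median(W[m][:,2]))
v,u=np.mgrid[:480,:640]
rect((u>405)&(u<530)&(v>180)&(v<275)&(Z>6)&(Z<16)&(g.min(-1)>180),'board')
box=(u>205)&(u<318)&(v>185)&(v<260)
rect(box&(Z>12)&(Z<24),'slab')
rect(box&(Z>36)&(Z<44)&(g[...,0]-g[...,2]>50),'plate')
rect(box&(Z>56)&(Z<66)&(u>240)&(u<280),'handle')
for n in('t','R','intrinsics'):print(s[n].round(2).tolist())
```

```text
(262, 218) [500. 180.  73.]
(285, 215) [ 286.   55. 1314.]
(240, 238) [451. 239.  49.]
(467, 229) [ 484. -377.    6.]
(355, 208) [522. -60. 104.]
(362, 180) [599. -80.  89.]
(357, 265) [384. -73.   7.]
(150, 228) [478. 482.  34.]
(206, 294) [304. 323.  54.]
(227, 223) [488. 271.  67.]
(293, 210) [523. 100.  66.]
board 6407 ((493.939208984375, -374.27435302734375), (300.7716064453125, 217.03607177734375), 86.06212615966797) 9.41953797099468
slab 1836 ((498.2476806640625, 187.91946411132812), (134.3754119873047, 249.92861938476562), 12.275835037231445) 17.32396221854858
plate 1821 ((506.5677490234375, 188.79310607910156), (84.57560729980469, 208.23387145996094), 12.119560241699219) 39.68306815777758
handle 5 ((478.2424621582031, 198.76065063476562), (18.015501022338867, 114.4208984375), 45.316993713378906) 64.43889208902897
[36.75, 462.09, 1263.45]
[[0.0, -1.0, 0.01], [-0.99, -0.01, -0.14], [0.14, -0.01, -0.99]]
[[482.58, 0.0, 315.95], [0.0, 482.58, 235.05], [0.0, 0.0, 1.0]]
```

View pics/crop1.png

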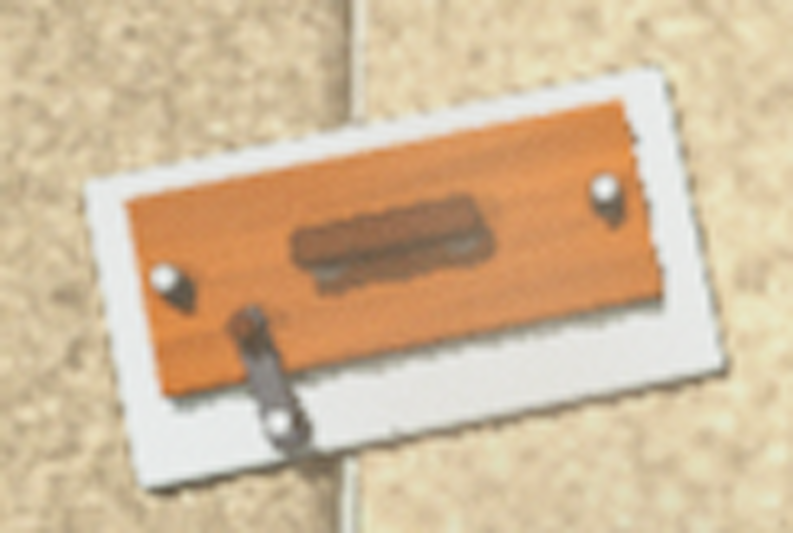

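Run:
```python
from h import *
s=dict(np.load('top0.npz'));W=pts(s)
m=((s['frame'].min(-1)>200)).astype(np.uint8);m[:,:400]=0;m[:180]=0;m[280:]=0;m[:,530:]=0
c=max(cv2.findContours(m,0,2)[0],key=cv2.contourArea)
(cx,cy),sz,a=cv2.minAreaRect(c);box=cv2.boxPoints(((cx,cy),sz,a));print(cx,cy,sz,a)
# intersect with z=10
K=s['intrinsics'];Rm=s['R'];C=-Rm.T@s['t']
def hit(u,v,z):
    d=Rm.T@np.linalg.inv(K)@[u,v,1.];return C+d*(z-C[2])/d[2]
for q in list(box)+[(cx,cy)]: print(np.round(hit(*q,10),1))
k=lambda u,v:(200+u/6.5,180+v/6.5)
print('pins',hit(*k(165,279),72),hit(*k(603,188),72),'knob',hit(*k(246,325),79.5),'bar ends',hit(*k(300,248),80),hit(*k(480,222),80))
rel([450,-300,230],[-90,0,-15])
```

```text
466.77032470703125 228.395263671875 (111.03814697265625, 71.22496032714844) 4.289153575897217
[ 398.4 -213.8   10. ]
[ 595.8 -233.1   10. ]
[ 574.3 -540.5   10. ]
[ 377.2 -515.    10. ]
[ 485.4 -375.4   10. ]
pins [486.94357141 274.8406905   72.        ] [524.99480954 100.10241866  72.        ] knob [467.4163527  240.91164522  79.5       ] bar ends [498.44630811 220.16183838  80.        ] [509.37126441 148.72393482  80.        ]
lin [-0.6561  0.0023  1.2034]
tw [-0.0007 -0.6731 -0.001 ]
```

The board centre is about (485,-375). The pins measure 179 mm apart against 180 given, which puts the press origin at (506,188) with yaw 12.3°. The knob is at (467,241), consistent with catch angle 0. I'll move in stages at z 230.

>>> move_arm --linear '[[-0.4, 0, 0.85], [-0.4, 0, 0.85], [-0.6, 0, 0.95], [-0.66, 0, 1], [-0.66, 0, 1], [-0.66, 0, 1], [-0.66, 0, 1], [-0.66, 0, 1], [-0.66, 0, 1], [-0.66, 0, 1], [-0.66, 0, 1], [-0.66, 0, 1]]' --twist '[[0, -0.67, 0], [0, -0.67, 0], [0, -0.67, 0], [0, -0.67, 0], [0, -0.67, 0], [0, -0.67, 0], [0, -0.67, 0], [0, -0.67, 0], [0, -0.67, 0], [0, -0.67, 0], [0, -0.67, 0], [0, -0.67, 0]]' --hand '[1, 1, 1, 1, 1, 1, 1, 1, 1, 1, 1, 1]'

```text
time: 1.1
tool_pos: [390.4, -314.2, 230.4]
tcp_rot: [-89.9, 0.1, -15.3]
ft_force: [0.6, 0.1, -0.3]
finger_gap: 85.5
```

Run:
```python
from h import *
rel([465,-65,230],[-90,0,45])
```

```text
lin [0.0211 0.0026 0.8668]
tw [-1.200e-03 -6.698e-01 -4.000e-04]
```

>>> move_arm --linear '[[0.02, 0, 0.87], [0.02, 0, 0.87], [0.02, 0, 0.87], [0.02, 0, 0.87], [0.02, 0, 0.87], [0.02, 0, 0.87], [0.02, 0, 0.87], [0.02, 0, 0.87], [0.02, 0, 0.87], [0.02, 0, 0.87]]' --twist '[[0, -0.67, 0], [0, -0.67, 0], [0, -0.67, 0], [0, -0.67, 0], [0, -0.67, 0], [0, -0.67, 0], [0, -0.67, 0], [0, -0.67, 0], [0, -0.67, 0], [0, -0.67, 0]]' --hand '[1, 1, 1, 1, 1, 1, 1, 1, 1, 1]'

```text
time: 1.93
tool_pos: [464.8, -64.9, 230.6]
tcp_rot: [-89.9, 0.0, 45.1]
ft_force: [0.1, -0.8, 0.4]
finger_gap: 85.5
```

Run:
```python
from h import *
rel([467,240,230],[-90,0,102.2])
```

```text
lin [0.7245 0.0033 0.7126]
tw [-1.200e-03 -6.348e-01  6.000e-04]
```

>>> move_arm --linear '[[0.72, 0, 0.71], [0.72, 0, 0.71], [0.72, 0, 0.71], [0.72, 0, 0.71], [0.72, 0, 0.71], [0.72, 0, 0.71], [0.72, 0, 0.71], [0.72, 0, 0.71], [0.72, 0, 0.71], [0.72, 0, 0.71], [0.72, 0, 0.71]]' --twist '[[0, -0.635, 0], [0, -0.635, 0], [0, -0.635, 0], [0, -0.635, 0], [0, -0.635, 0], [0, -0.635, 0], [0, -0.635, 0], [0, -0.635, 0], [0, -0.635, 0], [0, -0.635, 0], [0, -0.635, 0]]' --hand '[1, 1, 1, 1, 1, 0.5, 0, 0, -0.05, -0.05, -0.05]'

```text
time: 2.85
tool_pos: [467.0, 236.9, 230.8]
tcp_rot: [-89.9, -0.1, 101.8]
ft_force: [-0.0, 0.4, -0.1]
finger_gap: 40.3
```

Run:
```python
from h import *
p,R=pose();s=r.snapshot('wrist');save(s,'w1.png');np.savez('w1.npz',p=p,q=R.as_quat(),**s)
print(p,r.sense()['joint_pos'].round(0),s['hand_eye'].round(2).tolist())
```

```text
[467.00210004 236.85024938 230.7513962 ] [ 21.  -4.  97.   0.  87. -81.] [[1.0, 0.0, -0.0, -0.52], [0.0, -0.31, 0.95, -141.88], [-0.0, -0.95, -0.31, 78.23], [0.0, 0.0, 0.0, 1.0]]
```

View pics/w1.png

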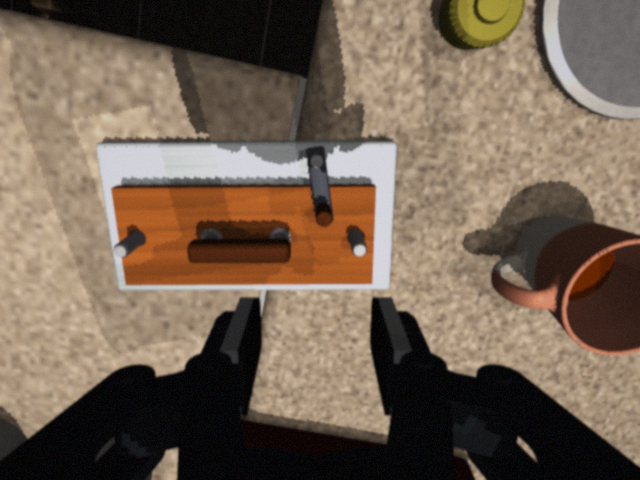

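The wrist view shows the knob top at (324,215), the pin tops at (120,250) and (360,250), and the bar top spanning (190..290,252). I'll intersect those rays with their known heights.

```bash
cat >> h.py <<'E'
def whit(d,u,v,z):
    R=Ro.from_quat(d['q']).as_matrix();H=d['hand_eye']
    M=R@H[:3,:3];C=R@H[:3,3]+d['p'];k=M@np.linalg.inv(d['intrinsics'])@[u,v,1.]
    return C+k*(z-C[2])/k[2]
E
python3 - <<'E'
from h import *
d=dict(np.load('w1.npz'))
for n,u,v,z in [('knob',324,214,79.5),('pin-',120,250,72),('pin+',360,250,72),('bar0',190,252,80),('bar1',290,252,80),('pivot',318,158,50),('slab',100,143,18),('slab',396,143,18)]: print(n,whit(d,u,v,z).round(1))
rel([468,240.5,95],[-90,0,102.2])
E
```

```text
knob [467.  242.3  79.5]
pin- [527.5  99.4  72. ]
pin+ [490.7 275.1  72. ]
bar0 [515.  152.7  80. ]
bar1 [500.  224.1  80. ]
pivot [433.1 231.   50. ]
slab [461.9  55.4  18. ]
slab [412.3 291.8  18. ]
lin [ 0.0111  0.4527 -0.0065]
tw [-0.001  -0.0037  0.0007]
```

>>> move_arm --linear '[[0.013, 0.2, -0.004], [0.013, 0.3, -0.004], [0.013, 0.4, -0.004], [0.013, 0.5, -0.004], [0.013, 0.55, -0.004], [0.013, 0.588, -0.004], [0.013, 0.588, -0.004], [0.013, 0.588, -0.004], [0.013, 0.588, -0.004], [0.013, 0.588, -0.004], [0.013, 0.588, -0.004], [0.013, 0.588, -0.004]]' --twist '[[0, 0, 0], [0, 0, 0], [0, 0, 0], [0, 0, 0], [0, 0, 0], [0, 0, 0], [0, 0, 0], [0, 0, 0], [0, 0, 0], [0, 0, 0], [0, 0, 0], [0, 0, 0]]' --hand '[-0.05, -0.05, -0.05, -0.05, -0.05, -0.05, -0.05, -0.05, -1, -1, -1, -1]' --force 25

```text
time: 3.9
tool_pos: [468.7, 241.5, 56.4]
tcp_rot: [-90.1, -0.1, 101.9]
ft_force: [0.9, 0.2, 6.2]
finger_gap: 10.9
```

Run:
```python
from h import *
print(r.sense()['ft_force'],r.sense()['finger_gap'])
p,R=pose();yb=np.radians(12.2);pv=np.array([431.5,232.2])  # pivot
a0=np.arctan2(p[1]-pv[1],p[0]-pv[0]);rad=np.hypot(*(p[:2]-pv));print(p,np.degrees(a0),rad)
for th in np.arange(.15,1.66,.15):
    t=pv+rad*np.array([np.cos(a0+th),np.sin(a0+th)])
    print(round(th,2),(R.inv().apply(np.r_[t,p[2]]-p)/300).round(3))
```

```text
[0.94550203 0.24548386 6.18566234] 10.863470023908882
[468.73666952 241.51971378  56.38473264] 14.051515546549187 38.3852396349234
0.15 [0.019 0.    0.002]
0.3 [0.038 0.    0.007]
0.45 [0.055 0.    0.015]
0.6 [0.071 0.    0.025]
0.75 [0.086 0.    0.038]
0.9 [0.098 0.    0.052]
1.05 [0.108 0.    0.068]
1.2 [ 0.116 -0.     0.086]
1.35 [ 0.121 -0.     0.105]
1.5 [ 0.123 -0.     0.124]
1.65 [ 0.122 -0.     0.143]
```

The gap is 10.9 mm, so the knob is pinched. Now I'll turn the catch along its arc.

>>> move_arm --linear '[[0.019, -0.004, 0.002], [0.038, -0.006, 0.007], [0.055, -0.006, 0.015], [0.071, -0.006, 0.025], [0.086, -0.006, 0.038], [0.098, -0.006, 0.052], [0.108, -0.006, 0.068], [0.116, -0.006, 0.086], [0.121, -0.006, 0.105], [0.123, -0.006, 0.124], [0.122, -0.006, 0.14], [0.122, -0.006, 0.14]]' --twist '[[0, 0, 0], [0, 0, 0], [0, 0, 0], [0, 0, 0], [0, 0, 0], [0, 0, 0], [0, 0, 0], [0, 0, 0], [0, 0, 0], [0, 0, 0], [0, 0, 0], [0, 0, 0]]' --hand '[-1, -1, -1, -1, -1, -1, -1, -1, -1, -1, -1, -1]'

```text
time: 4.9
tool_pos: [421.5, 266.5, 58.0]
tcp_rot: [-90.3, 0.2, 101.9]
ft_force: [11.5, -13.4, -8.5]
finger_gap: 10.9
```

>>> move_arm --linear '[[0, 0, 0], [0, 0, 0], [0, 0, 0], [0, 0, 0], [0, -0.1, 0], [0, -0.2, 0], [0, -0.3, 0], [0, -0.4, 0], [0, -0.45, 0], [0, -0.45, 0], [0, -0.45, 0]]' --twist '[[0, 0, 0], [0, 0, 0], [0, 0, 0], [0, 0, 0], [0, 0, 0], [0, 0, 0], [0, 0, 0], [0, 0, 0], [0, 0, 0], [0, 0, 0], [0, 0, 0]]' --hand '[-1, -0.3, -0.1, -0.05, -0.05, -0.05, -0.05, -0.05, -0.05, -0.05, -0.05]'

```text
time: 5.82
tool_pos: [421.3, 267.3, 194.1]
tcp_rot: [-90.4, 0.1, 101.9]
ft_force: [-0.2, -0.2, -0.9]
finger_gap: 40.6
```

Run:
```python
from h import *
p,R=pose();s=r.snapshot('wrist');save(s,'w2.png');np.savez('w2.npz',p=p,q=R.as_quat(),**s)
rel([507,188,180],[-90,0,12.2])
```

```text
lin [-0.3164  0.0437 -0.2281]
tw [0.0038 0.9964 0.001 ]
```

View pics/w2.png

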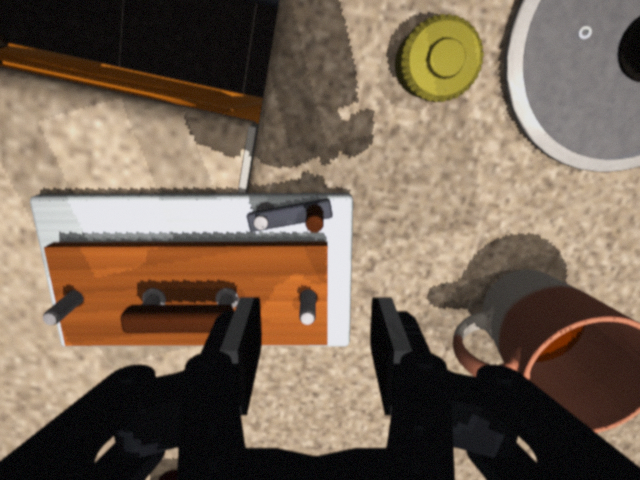

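The catch now lies along the base's y, with its arm at (250..330,215), clear of the plate. Next is the handle.

>>> move_arm --linear '[[-0.1, 0.0, -0.07], [-0.2, 0.0, -0.14], [-0.316, 0.0, -0.228], [-0.316, 0.0, -0.228], [-0.316, 0.0, -0.228], [-0.316, 0.0, -0.228], [-0.316, 0.0, -0.228], [-0.316, 0.0, -0.228], [-0.316, 0.0, -0.228], [-0.316, 0.0, -0.228], [-0.316, 0.0, -0.228], [-0.316, 0.0, -0.228]]' --twist '[[0, 0.996, 0], [0, 0.996, 0], [0, 0.996, 0], [0, 0.996, 0], [0, 0.996, 0], [0, 0.996, 0], [0, 0.996, 0], [0, 0.996, 0], [0, 0.996, 0], [0, 0.996, 0], [0, 0.996, 0], [0, 0.996, 0]]' --hand '[0.2, 0.2, 0.2, 0.2, 0.2, 0.2, 0.2, 0.2, 0.2, 0.2, 0.2, 0.2]'

```text
time: 6.87
tool_pos: [505.6, 187.9, 190.5]
tcp_rot: [-90.2, -0.0, 15.6]
ft_force: [-0.5, 0.5, 0.0]
finger_gap: 51.0
```

Run:
```python
from h import *
p,R=pose();s=r.snapshot('wrist');save(s,'w3.png');np.savez('w3.npz',p=p,q=R.as_quat(),**s)
print(p);rel([507.3,188,110],[-90,0,12.2])
```

```text
[505.55410684 187.87764766 190.52963286]
lin [ 0.0056  0.2685 -0.0003]
tw [0.0019 0.0311 0.0004]
```

View pics/w3.png

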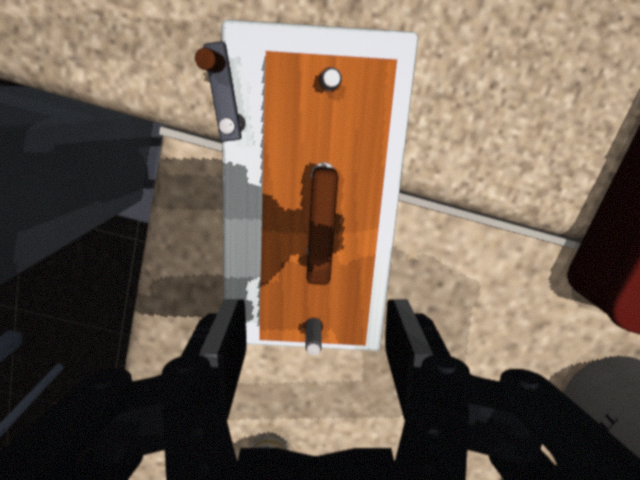

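The bar top runs from (324,167) to (318,283), and the pin tops are at (332,78) and (313,347). I'll work out the fine offset from these.

Run:
```python
from h import *
d=dict(np.load('w3.npz'))
a=[whit(d,u,v,z) for u,v,z in[(332,78,72),(313,347,72),(325,169,80),(319,282,80)]]
print(np.round(a,1),(a[0]+a[1])/2,(a[2]+a[3])/2,[np.degrees(np.arctan2(-(q[0]),q[1])) for q in(a[0]-a[1],a[2]-a[3])])
```

```text
[[491.6 274.7  72. ]
 [528.3 100.9  72. ]
 [501.6 224.6  80. ]
 [517.9 153.4  80. ]] [509.97082737 187.78552853  72.        ] [509.71221375 189.02361235  80.        ] [np.float64(11.933302259916022), np.float64(12.909071041087746)]
```

>>> move_arm --linear '[[0.01, 0.08, -0.001], [0.01, 0.16, -0.001], [0.01, 0.24, -0.001], [0.01, 0.32, -0.001], [0.01, 0.38, -0.001], [0.01, 0.42, -0.001], [0.01, 0.45, -0.001], [0.01, 0.458, -0.001], [0.01, 0.458, -0.001], [0.01, 0.458, -0.001], [0.01, 0.458, -0.001]]' --twist '[[0, 0.035, 0], [0, 0.035, 0], [0, 0.035, 0], [0, 0.035, 0], [0, 0.035, 0], [0, 0.035, 0], [0, 0.035, 0], [0, 0.035, 0], [0, 0.035, 0], [0, 0.035, 0], [0, 0.035, 0]]' --hand '[0.2, 0.2, 0.2, 0.2, 0.2, 0.2, 0.2, 0.2, 0.2, 0.2, 0.2]'

```text
time: 7.83
tool_pos: [509.7, 188.3, 54.5]
tcp_rot: [-90.2, -0.2, 11.9]
ft_force: [-0.1, -0.3, 0.6]
finger_gap: 51.2
```

>>> move_arm --linear '[[0, 0, 0], [0, 0, 0], [0, 0, 0], [0, 0, 0], [0, 0, 0], [0, 0, 0], [0, 0, 0], [0, 0, 0]]' --twist '[[0, 0, 0], [0, 0, 0], [0, 0, 0], [0, 0, 0], [0, 0, 0], [0, 0, 0], [0, 0, 0], [0, 0, 0]]' --hand '[-0.3, -0.5, -0.6, -0.7, -1, -1, -1, -1]' --force 60

```text
time: 8.5
tool_pos: [510.2, 188.4, 55.4]
tcp_rot: [-90.2, -0.2, 11.9]
ft_force: [-2.9, -0.9, 6.0]
finger_gap: 15.0
```

Run:
```python
from h import *
s=r.sense();print(s['tool_pos'],s['tcp_rot'],s['ft_force'],s['wrist_torque'],s['finger_gap'])
p,R=pose();print('force in tool',R.inv().apply(s['ft_force']))
rel([p[0],p[1],p[2]],[-90,0,12.2])
```

```text
[510.21964413 188.44751731  55.44290036] [-90.15822092  -0.23056434  11.88297244] [-2.88741865 -0.87314466  6.02732865] [-0.10442849  0.4076366   0.14477708] 14.996865362790748
force in tool [-2.9810552  -6.03863294 -0.27655182]
lin [0. 0. 0.]
tw [ 0.0018 -0.0035  0.0026]
```

The grip is firm at 15.0 mm, with small side forces. I'll lift slowly and check part way.

>>> move_arm --linear '[[-0.002, -0.01, 0], [-0.002, -0.015, 0], [-0.002, -0.02, 0], [-0.002, -0.025, 0], [-0.002, -0.03, 0], [-0.002, -0.035, 0], [-0.002, -0.04, 0], [-0.002, -0.045, 0], [-0.002, -0.05, 0], [-0.002, -0.05, 0]]' --twist '[[0, 0, 0], [0, 0, 0], [0, 0, 0], [0, 0, 0], [0, 0, 0], [0, 0, 0], [0, 0, 0], [0, 0, 0], [0, 0, 0], [0, 0, 0]]' --hand '[-1, -1, -1, -1, -1, -1, -1, -1, -1, -1]'

```text
time: 9.33
tool_pos: [509.8, 188.4, 70.9]
tcp_rot: [-90.2, -0.3, 11.9]
ft_force: [0.6, 0.1, -4.3]
finger_gap: 15.0
```

Run:
```python
from h import *
p,R=pose();s=r.snapshot('wrist');save(s,'w4.png')
q=r.sense();print(R.inv().apply(q['ft_force']),q['wrist_torque'],q['finger_gap'],q['tool_pos'])
```

```text
[0.54898186 5.16997788 0.32039667] [ 0.03013685 -0.02988536  0.01764132] 14.82006304246526 [509.77761037 188.38045116  70.73021141]
```

View pics/w4.png

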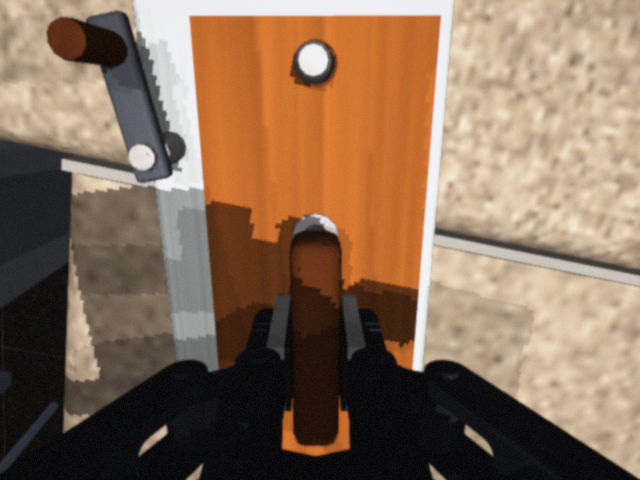

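The plate is rising level with the pin centred in its hole at (314,62), carrying about 4–5 N with no torque. I'll continue up.

>>> move_arm --linear '[[0, -0.015, 0], [0, -0.03, 0], [0, -0.045, 0], [0, -0.06, 0], [0, -0.075, 0], [0, -0.09, 0], [0, -0.105, 0], [0, -0.12, 0], [0, -0.135, 0], [0, -0.15, 0], [0, -0.165, 0], [0, -0.165, 0]]' --twist '[[0, 0, 0], [0, 0, 0], [0, 0, 0], [0, 0, 0], [0, 0, 0], [0, 0, 0], [0, 0, 0], [0, 0, 0], [0, 0, 0], [0, 0, 0], [0, 0, 0], [0, 0, 0]]' --hand '[-1, -1, -1, -1, -1, -1, -1, -1, -1, -1, -1, -1]'

```text
time: 10.38
tool_pos: [510.2, 188.7, 121.5]
tcp_rot: [-90.2, -0.4, 11.9]
ft_force: [-0.2, -0.2, -4.7]
finger_gap: 14.7
```

>>> move_arm --linear '[[0, -0.04, 0], [0, -0.1, 0], [0, -0.16, 0], [0, -0.22, 0], [0, -0.28, 0], [0, -0.32, 0], [0, -0.34, 0], [0, -0.35, 0], [0, -0.35, 0]]' --twist '[[0, 0, 0], [0, 0, 0], [0, 0, 0], [0, 0, 0], [0, 0, 0], [0, 0, 0], [0, 0, 0], [0, 0, 0], [0, 0, 0]]' --hand '[-1, -1, -1, -1, -1, -1, -1, -1, -1]'

```text
time: 11.13
tool_pos: [509.6, 188.8, 226.8]
tcp_rot: [-90.2, -0.4, 11.9]
ft_force: [0.4, 0.3, -5.1]
finger_gap: 15.1
```

Run:
```python
from h import *
q=r.sense();print(q['ft_force'],q['wrist_torque'],q['finger_gap'],q['tool_pos'])
rel([490,-90,225],[-90,0,3])
```

```text
[ 0.44307101  0.31232002 -5.13104649] [ 0.01275425  0.02282599 -0.0225864 ] 15.068806986529083 [509.62177697 188.84271242 226.8274144 ]
lin [-0.2554  0.0067 -0.8961]
tw [0.0013 0.0987 0.0044]
```

>>> move_arm --linear '[[-0.015, 0, -0.05], [-0.04, 0, -0.14], [-0.065, 0, -0.23], [-0.09, 0, -0.32], [-0.115, 0, -0.41], [-0.14, 0, -0.5], [-0.17, 0, -0.59], [-0.195, 0, -0.68], [-0.22, 0, -0.77], [-0.24, 0, -0.84], [-0.255, 0, -0.89], [-0.255, 0, -0.9]]' --twist '[[0, 0.01, 0], [0, 0.02, 0], [0, 0.03, 0], [0, 0.04, 0], [0, 0.05, 0], [0, 0.06, 0], [0, 0.07, 0], [0, 0.08, 0], [0, 0.09, 0], [0, 0.1, 0], [0, 0.1, 0], [0, 0.1, 0]]' --hand '[-1, -1, -1, -1, -1, -1, -1, -1, -1, -1, -1, -1]'

```text
time: 12.13
tool_pos: [489.2, -93.5, 225.4]
tcp_rot: [-90.1, -0.2, 2.7]
ft_force: [-0.2, -0.3, -5.4]
finger_gap: 14.6
```

Run:
```python
from h import *
print(pose()[0]);rel([485.5,-375,225],[-90,0,-4.2])
```

```text
[489.1850424  -93.5483512  225.41952771]
lin [-0.057   0.0029 -0.9365]
tw [0.001  0.077  0.0028]
```

>>> move_arm --linear '[[-0.003, 0, -0.05], [-0.008, 0, -0.14], [-0.014, 0, -0.24], [-0.02, 0, -0.34], [-0.026, 0, -0.44], [-0.032, 0, -0.54], [-0.038, 0, -0.64], [-0.044, 0, -0.74], [-0.05, 0, -0.83], [-0.055, 0, -0.9], [-0.057, 0, -0.935], [-0.057, 0, -0.937]]' --twist '[[0, 0.01, 0], [0, 0.02, 0], [0, 0.03, 0], [0, 0.04, 0], [0, 0.05, 0], [0, 0.06, 0], [0, 0.07, 0], [0, 0.075, 0], [0, 0.077, 0], [0, 0.077, 0], [0, 0.077, 0], [0, 0.077, 0]]' --hand '[-1, -1, -1, -1, -1, -1, -1, -1, -1, -1, -1, -1]'

```text
time: 13.13
tool_pos: [484.9, -376.3, 224.2]
tcp_rot: [-90.0, -0.2, -4.3]
ft_force: [-0.0, 0.2, -4.6]
finger_gap: 14.9
```

Run:
```python
from h import *
p,R=pose();print(p);rel([485.5,-375,60],[-90,0,-4.2])
s=r.snapshot('wrist');save(s,'w5.png')
```

```text
[ 484.8562235  -376.33058812  224.21169444]
lin [3.000e-04 5.474e-01 4.700e-03]
tw [ 0.0002 -0.0012  0.0017]
```

View pics/w5.png

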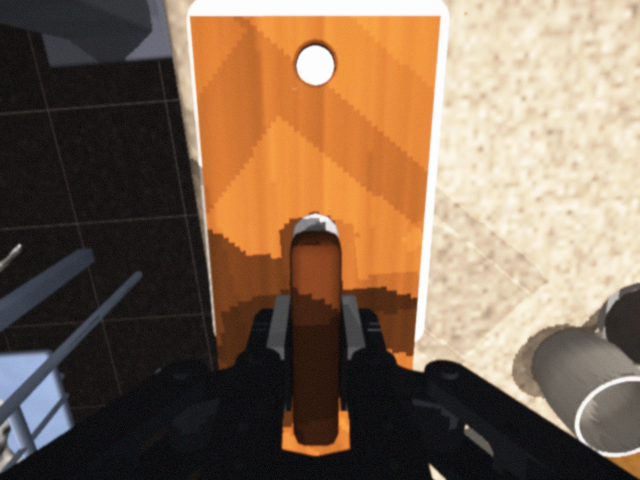

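The plate hangs level over the board, parallel to it and roughly centred, with board margins visible on both sides. Now lowering.

>>> move_arm --linear '[[0, 0.05, 0.004], [0, 0.12, 0.004], [0, 0.19, 0.004], [0, 0.26, 0.004], [0, 0.33, 0.004], [0, 0.4, 0.004], [0, 0.46, 0.004], [0, 0.51, 0.004], [0, 0.55, 0.004], [0, 0.575, 0.004], [0, 0.59, 0.004], [0, 0.59, 0.004]]' --twist '[[0, 0, 0], [0, 0, 0], [0, 0, 0], [0, 0, 0], [0, 0, 0], [0, 0, 0], [0, 0, 0], [0, 0, 0], [0, 0, 0], [0, 0, 0], [0, 0, 0], [0, 0, 0]]' --hand '[-1, -1, -1, -1, -1, -1, -1, -1, -1, -1, -1, -1]'

```text
time: 14.18
tool_pos: [485.6, -373.0, 46.6]
tcp_rot: [-89.9, -0.1, -4.2]
ft_force: [-0.3, 1.2, -4.5]
finger_gap: 15.0
```

>>> move_arm --linear '[[0, 0.005, 0], [0, 0.01, 0], [0, 0.015, 0], [0, 0.02, 0], [0, 0.024, 0], [0, 0.028, 0], [0, 0.028, 0]]' --twist '[[0, 0, 0], [0, 0, 0], [0, 0, 0], [0, 0, 0], [0, 0, 0], [0, 0, 0], [0, 0, 0]]' --hand '[-1, -1, -1, -1, -1, -1, -1]'

```text
time: 14.77
tool_pos: [485.6, -373.1, 38.2]
tcp_rot: [-89.9, -0.1, -4.2]
ft_force: [0.1, 0.1, -4.4]
finger_gap: 15.1
```

Not yet touching, so I'll go a little lower.

>>> move_arm --linear '[[0, 0.003, 0], [0, 0.005, 0], [0, 0.007, 0], [0, 0.007, 0]]' --twist '[[0, 0, 0], [0, 0, 0], [0, 0, 0], [0, 0, 0]]' --hand '[-1, -1, -1, -1]'

```text
time: 15.1
tool_pos: [485.8, -373.2, 38.0]
tcp_rot: [-89.9, -0.1, -4.2]
ft_force: [-6.7, 5.3, 10.2]
finger_gap: 14.8
```

The plate is down, with 10 N of support under it. I'll release and rise.

>>> move_arm --linear '[[0, 0, 0], [0, 0, 0], [0, 0, 0], [0, 0, 0], [0, -0.03, 0], [0, -0.08, 0], [0, -0.16, 0], [0, -0.26, 0], [0, -0.36, 0], [0, -0.46, 0], [0, -0.5, 0], [0, -0.5, 0]]' --twist '[[0, 0, 0], [0, 0, 0], [0, 0, 0], [0, 0, 0], [0, 0, 0], [0, 0, 0], [0, 0, 0], [0, 0, 0], [0, 0, 0], [0, 0, 0], [0, 0, 0], [0, 0, 0]]' --hand '[-0.5, -0.2, 0, 0.1, 0.1, 0.1, 0.1, 0.1, 0.1, 0.1, 0.1, 0.1]'

```text
time: 16.1
tool_pos: [487.4, -375.1, 193.4]
tcp_rot: [-90.2, -0.5, -4.2]
ft_force: [-0.6, -1.2, 0.6]
finger_gap: 47.0
```

Run:
```python
from h import *
p,R=pose();q=r.sense();print(q['ft_force'],p)
s=r.snapshot('top');W=pts(s)
Z=W[...,2];g=s['frame'].astype(int);v,u=np.mgrid[:480,:640]
m=(u>400)&(u<530)&(v>180)&(v<280)&(Z>17)&(Z<27)&(g[...,0]-g[...,2]>50)
print(m.sum(),cv2.minAreaRect(W[m][:,:2].astype(np.float32)) if m.sum()>20 else '',np.percentile(Z[m],[5,50,95]) if m.any() else '')
c=s['frame'][130:310,190:550,::-1]; cv2.imwrite('pics/top2.png',cv2.resize(c,None,fx=2.2,fy=2.2))
```

```text
[-0.58378082 -1.15875245  0.554625  ] [ 487.4403559  -375.09082619  193.37998242]
1067 ((484.255615234375, -371.2004089355469), (211.1808624267578, 84.35469818115234), 86.74794006347656) [18.19666945 21.94160432 25.62245809]
```

View pics/top2.png

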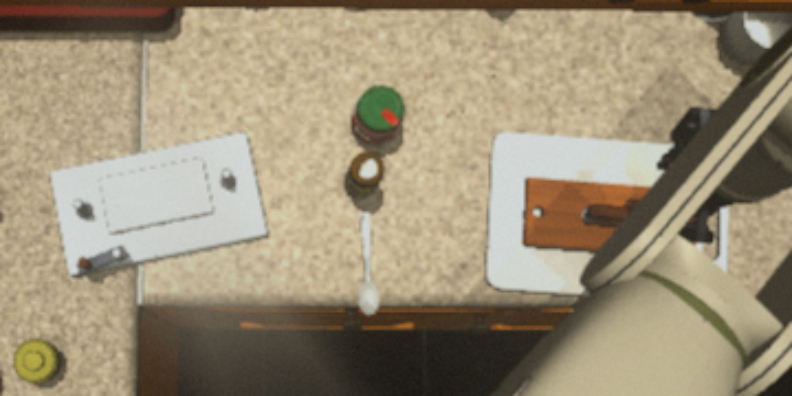

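The plate lies flat on the board, with its centre measured at (484,-371) against the board's (485,-375). The catch is open, the jars and spoon look undisturbed, and the gripper is clear above. Handing in.

```bash
python3 -c "
from bench import r
print(r.hand_in(), r.sense()['time'])"
```

```text
the job is handed in; nothing more can be done
the job is handed in; nothing more can be done
```

The plate is off the press and lying flat, handle up, in the middle of the chopping board. I handed the job in at about 16 s of robot time; the hand-in gave no verdict.

**What I did:** I pinched the catch knob and turned it about 1.6 rad. I then gripped the handle at its middle, lifted the plate level off the pins, and carried it over the jars. I lowered it onto the board until the wrist felt contact (10 N), let go and rose clear.

**Last checks:**
- **Plate position:** its centre is about 4 mm from the board's centre. The long side is within about 1° of the board's, and the top is at z 22 mm as it should be.
- **Catch:** it still looks open in the last picture, at roughly 1.6–1.7 rad by eye.
- **Other things:** the spice jar, jam jar, spoon and olive pot look unmoved. The mug was outside the last crop, so I did not check it again, but the arm never went near it.
- **Gripper:** it was about 150 mm above where it let go, reading about 1 N, which is sensor noise.

No check failed. The arm hid part of the plate in the last picture, but the visible part still measured its full 211 x 84 mm.

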